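Turn the wrong-way-round extension bar in its rack

ROBOT

A 6-joint arm with a two-finger parallel gripper is mounted at the origin on the work surface. World frame = base frame: x ahead of the robot, y to its left, z up, the work surface at z = 0. Lengths are in m, angles in degrees, forces in N, time in s.
With the tool pointing down it reaches from about 0.4 to 0.825 m from the base axis. Payload 7 kg.
Tool frame: the origin (TCP) lies at the very end of the fingers, on their centre line; the grasp point (between the pads) lies 19 mm behind it (ctrl.pinch_z is the distance from the TCP to the grasp point, in m); z points along the fingers, x is the direction in which the jaws open and shut, and the axes are right-handed (so a half turn about z gives the same grasp; the last joint's range is limited). The gripper opens to 88 mm and grips with 3 to 60 N. Pads are 19 mm wide; open, the fingers measure 130 mm over their backs; the gripper's body (78 mm by 193 mm) begins 47 mm behind the grasp point.
Start: joints at [90.648, 20.546, 0.682, 0, -70.136, -16.507], TCP at [0.184, 0.649, 0.227] pointing down, gripper open.
Joint ranges: [-176.03, 176.03], [-82.01, 121.73], [-58.28, 71.71], [-173.87, 95.51], [-174.79, -0.11], [-173.66, 173.66]. Speed limits (degrees/s): [136.94, 136.94, 172.46, 180, 180, 180].

INTERFACE

Orientations are given as [roll, pitch, yaw] about the fixed x, y, z axes, in that order (R = Rz(yaw) Ry(pitch) Rx(roll)).
In Python, from plant import ctrl gives the robot as it stands.
- The arm moves only by the tool carry_out, never from a script. Its argument "increments" is a list of rows, each a list of 7 numbers: the turn, a rotation vector about the world's x, y, z in degrees, then the shift along the world's x, y, z in mm, then the closure, from 0 (fully open) to 1 (shut). In form: [[ax, ay, az, dx, dy, dz, grip], ...]. A call has 1 to 20 rows; each row is the pose to reach, as a shift and turn from the pose commanded when the call began; what a row does not reach only later rows make up. A row lasts 1/8 s, in which the tool goes at most 62.5 mm and 10.7 degrees, less where a joint would pass 70% of its speed; a pose out of reach is approached as far as the arm can. A call with a gripper value outside its range is refused whole. The fingers move at their own pace and stop on an object; the grip force is fixed at half the most. Time passes only in rows, so rows that repeat a pose let the fingers close. It gives the time, the measured TCP pose, the force and the opening at its end, in the units of the state.
- ctrl.get_obs(): the state, without advancing time (a new reading comes with each control period).
- ctrl.snapshot(name): name is "side" or "top"; returns a dict with "pixels" (480x640x3 uint8, blue, green, red), "intrinsics" (3x3 intrinsics, pixels), "rvec" (rotation vector, rad) and "tvec" (3), from world to camera coordinates, as OpenCV has them. Camera axes: x right, y down, z forward; pixel columns grow to the right and rows downward; lengths in m; the calibration is good to about 2 mm. A picture is of the moment at which its call begins. There is no depth.
- ctrl.close_job(): hands the job in, once; it reports no verdict.
Trained networks look in a picture, given as the dict that the camera call returned (one of the last four; its "shot" number tells which), for a name from the list of things; names that differ only in an ending like _2 or _b are one class to them, and where a whole thing is asked for, a point or a joint stands for the part that bears it (a point fixed in the world has none). Each returns a list of dicts, best first, with "confidence" (0 to 1); they miss things now and then, are a little off and sometimes report something else, mostly with a low value. They report only what shows in the picture. A call takes as long as a camera call.
- ctrl.search_frame(picture, label): "centre" ([x, y, z] in m, in world coordinates, good to about 4 mm: the middle of the surface that is visible of it).
- ctrl.outline_of(picture, label): "pixels" (480x640 bool, what is visible of it).
The state is a dict: "clock": time; "joint_pos": joint angles; "qvel": joint speeds; "tau": joint torques, N m; "tool_pos": TCP position; "orientation": TCP orientation; "force": force on the tool from outside, world axes, zero at the start; "moment": the same for the moment, N m; "opening": finger opening in m.
Only numpy, scipy, OpenCV 4.12 (cv2) and the standard library are available. Lean on these libraries where they do the work, as an engineer would, in place of code of your own. Each camera call takes 0.05 s, during which the arm holds its last target. There are 200 camera calls.

TASK

Three chrome socket extension bars lie side by side in the notched wooden rack, but one of them lies the other way round from the other two. Lift that bar clear of the rack, turn it end for end and lay it down, without dropping it, centred in the same pair of notches, so that all three thick socket ends point the same way. Leave the other two bars lying where they are.

Things in the scene. Friction and masses are not known exactly. Their poses are not given: they have to be found in the camera images.
- odd_bar_mid (a point): the bar that lies the wrong way round: 250 mm long, 0.4 kg, round shaft 16 mm across, thicker socket head 26 mm across over the last 45 mm at one end, 12.7 mm square stub on the other. It balances within 5 mm of its middle. The point is half-way along, on its axis, 45 mm above the cart top in the rack. Own x axis points along it to the socket head; y and z mean nothing, as it may be rolled.
- socket_edge (a point): fixed wooden rack; point at the middle of the board edge nearest the robot, 8 mm above the cart top: all socket heads must point to this side. Own x axis along the bars, away from the robot within 0.3 rad. Board 130 (x) by 260 mm (y); two 12 mm rails along y at x = 13 and 117 mm, each with 45-degree V-notches at y = -80, 0, 80 mm; teeth 56 mm above the cart. Bar middles lie at x = 65 mm.
- bar_b_mid (a point): a chrome socket extension bar like the odd one (same shape, size and height), lying the right way round in another pair of notches of the rack. Point half-way along its 250 mm length, on its axis; own x axis along the bar towards its thick socket end. It stays where it is.
- bar_c_mid (a point): a chrome socket extension bar like the odd one (same shape, size and height), lying the right way round in another pair of notches of the rack. Point half-way along its 250 mm length, on its axis; own x axis along the bar towards its thick socket end. It stays where it is.

How it is judged (in metres and radians):
On the way:
1. the odd bar is lifted clear of the rack (its middle more than 75 mm above the cart top) (height (world z) of odd_bar_mid above 0.075 m), for 0.1 s.
At the end, for the whole second after the job is handed in: the odd bar lies at rest in its own pair of notches again, its middle within 20 mm of where it started, along the notches within 10 degrees, its thick socket end pointing the same way as those of the other two bars (distance of odd_bar_mid from where it was at the start of the episode below 0.02 m and angle between the x axis of odd_bar_mid and the x axis of socket_edge, either way round below 0.17 rad and linear speed of odd_bar below 0.02 m/s and angular speed of odd_bar below 0.3 rad/s and x of socket_edge in the frame of odd_bar_mid above 0.03 m); the robot touches nothing.
It fails at once if one of the other two bars is shifted by more than 15 mm or turned (distance of any of bar_b_mid, bar_c_mid from where it was at the start of the episode above 0.015 m or angle between the x axis of any of bar_b_mid, bar_c_mid and the x axis of socket_edge, either way round above 0.17 rad).
It fails at once if the odd bar is dropped (falls free from more than about 40 mm) (linear speed of odd_bar above 0.85 m/s and contact force between the fingers and odd_bar below 0.1 N).
It also fails if it takes over 40 s, if anything falls off the work surface, if the arm or the gripper's body presses on something with over 40 N, if the wrist force passes 120 N, or if a joint passes its speed limit or range.

## Working session

There is one attempt and no reset: what is moved stays moved. The work goes in short steps, Python scripts to look and compute and a tool call to move; the robot and the scene stay as the last step left them, time stands still between calls to the robot, and variables do not carry over. Pictures are saved under pics/ and viewed, about 8 in all and at most 12, crops included, and the job is handed in when it is done.

Besides the shell and the picture viewer there is one more tool, called after ">>>" by a JSON object that holds its "api" and its "payload", one argument or row to a line. carry_out: Moves the arm, as the interface text tells. Its arguments: {"type":"object","properties":{"increments":{"type":"array"}},"required":["increments"]}

```bash
mkdir -p pics
cat > h.py <<'E'
import numpy as np,cv2
from plant import ctrl
def cam(s):
    R=cv2.Rodrigues(np.array(s["rvec"],float))[0];return np.array(s["intrinsics"],float),R,np.array(s["tvec"],float).ravel()
def ray(s,uv,z):
    K,R,t=cam(s);d=R.T@np.linalg.inv(K)@np.array([uv[0],uv[1],1.]);c=-R.T@t
    return c+d*(z-c[2])/d[2]
def proj(s,p):
    K,R,t=cam(s);q=K@(R@np.array(p,float)+t);return q[:2]/q[2]
E
python3 - <<'E'
from h import *
o=ctrl.get_obs();print({k:np.round(v,3).tolist() for k,v in o.items()})
for n in("top","side"):
    s=ctrl.snapshot(n);cv2.imwrite(f"pics/{n}0.png",s["pixels"]);K,R,t=cam(s);print(n,-R.T@t,R[2])
    for l in("odd_bar_mid","bar_b_mid","socket_edge"):
        for d in ctrl.search_frame(s,l):print(l,np.round(d["centre"],3),round(d["confidence"],2),np.round(proj(s,d["centre"])))
E
```

```text
{'clock': 0.0, 'joint_pos': [90.648, 20.593, 0.635, -0.021, -70.137, -16.508], 'qvel': [0.074, -0.016, -0.038, -0.017, -0.019, 0.041], 'tau': [-0.0, -58.271, 29.305, 6.997, 0.007, -0.0], 'tool_pos': [0.184, 0.649, 0.226], 'orientation': [-179.992, -0.097, -105.868], 'force': [-0.461, 0.22, 0.784], 'moment': [0.013, 0.025, 0.018], 'opening': 0.088}
top [0.44934957 0.04518453 0.70951452] [ 0.11732011 -0.03410866 -0.99250823]
odd_bar_mid [0.553 0.103 0.05 ] 0.64 [250. 217.]
bar_b_mid [0.521 0.022 0.06 ] 0.96 [317. 244.]
socket_edge [0.54  0.033 0.004] 0.92 [308. 234.]
side [ 0.4045092  -0.50181047  0.382973  ] [ 0.2190486   0.83831115 -0.49925157]
odd_bar_mid [0.549 0.095 0.044] 0.6 [314. 233.]
bar_b_mid [0.52  0.017 0.049] 0.75 [307. 262.]
socket_edge [ 0.533 -0.046  0.01 ] 0.76 [330. 315.]
```

View pics/top0.png

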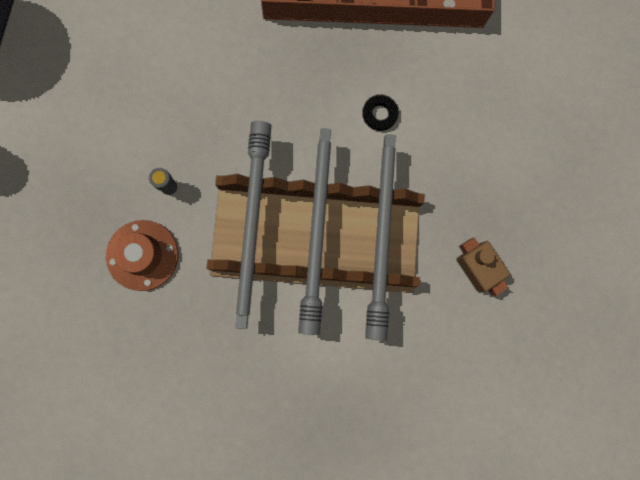

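View pics/side0.png

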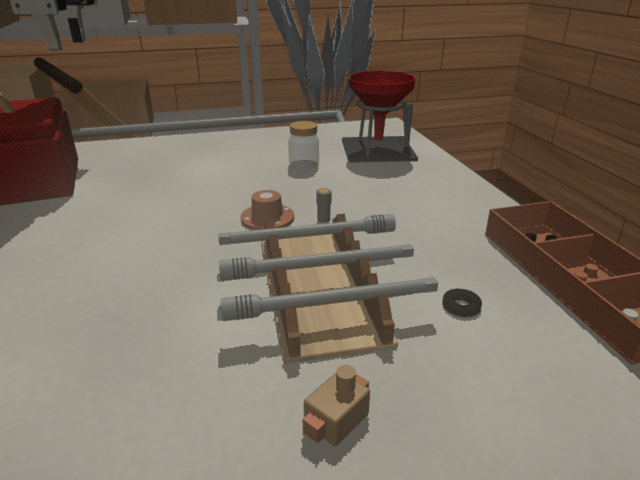

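Both views show the odd bar as the leftmost (+y) one. In the top view its head is at (261,122), away from the robot, and its stub is at (242,328). The other two heads are at (310,320) and (377,325), on the robot's side.

Run:
```python
from h import *
for n in("top","side"):
    s=ctrl.snapshot(n)
    for l in("odd_bar_mid","bar_b_mid"):
      for d in ctrl.outline_of(s,l):
        m=d["pixels"];v,u=np.nonzero(m)
        P=np.array([ray(s,(a,b),.045)[:2] for a,b in zip(u,v)])
        c=P.mean(0);w=np.linalg.svd(P-c,full_matrices=False)[2][0];w*=np.sign(w[0])
        k=(P-c)@w;e=(P-c)@np.array([-w[1],w[0]]);a,b=k.min(),k.max()
        # shaft only: robust centreline
        sel=(abs(k-(a+b)/2)<.07);A=np.polyfit(k[sel],e[sel],1);mid=c+w*(a+b)/2+np.array([-w[1],w[0]])*np.polyval(A,(a+b)/2)
        print(n,l,round(d["confidence"],2),len(u),"mid",mid.round(4),"len",round(b-a,3),"ang",round(np.degrees(np.arctan2(w[1],w[0])+np.arctan(A[0])),2),"w",round(2*np.sqrt(3)*e[sel].std(),4))
```

```text
top bar_b_mid 0.87 2960 mid [0.5412 0.0227] len 0.253 ang -3.57 w 0.0158
side odd_bar_mid 0.59 2146 mid [0.5462 0.1041] len 0.258 ang -3.01 w 0.0329
side bar_b_mid 0.78 2562 mid [0.5392 0.0243] len 0.254 ang -3.5 w 0.0286
```

>>> {"api": "carry_out", "payload": {
  "increments": [
    [0, 0, 12.5, 362, -546, 0, 0.4],
    [0, 0, 12.5, 362, -546, 0, 0.4],
    [0, 0, 12.5, 362, -546, 0, 0.4],
    [0, 0, 12.5, 362, -546, 0, 0.4],
    [0, 0, 12.5, 362, -546, 0, 0.4],
    [0, 0, 12.5, 362, -546, 0, 0.4],
    [0, 0, 12.5, 362, -546, 0, 0.4],
    [0, 0, 12.5, 362, -546, 0, 0.4],
    [0, 0, 12.5, 362, -546, 0, 0.4],
    [0, 0, 12.5, 362, -546, 0, 0.4],
    [0, 0, 12.5, 362, -546, 0, 0.4],
    [0, 0, 12.5, 362, -546, 0, 0.4],
    [0, 0, 12.5, 362, -546, -60, 0.4],
    [0, 0, 12.5, 362, -546, -100, 0.4],
    [0, 0, 12.5, 362, -546, -100, 0.4],
    [0, 0, 12.5, 362, -546, -100, 0.4]
  ]
}}

```text
clock: 2.7
tool_pos: [0.5474, 0.1041, 0.1283]
orientation: [-179.9, 0.0, -93.3]
force: [-0.5, 0.2, 1.9]
opening: 0.0527
```

Run:
```python
from h import *
o=ctrl.get_obs();print({k:np.round(v,3).tolist() for k,v in o.items() if k in('clock','joint_pos','tool_pos','orientation','force','opening')})
s=ctrl.snapshot("side");im=s["pixels"].copy()
p=o["tool_pos"];print(proj(s,p))
for x in(-.125,0,.125):
    f=np.radians(-3.4);q=proj(s,[.546+x*np.cos(f),.103+x*np.sin(f),.045]);cv2.circle(im,tuple(int(i) for i in q.round()),2,(0,0,255),-1)
cv2.imwrite("pics/s1.png",cv2.resize(im[100:350,180:500],None,fx=2,fy=2))
```

```text
{'clock': 2.7, 'joint_pos': [30.931, 14.369, -22.068, 0.05, -53.453, 55.749], 'tool_pos': [0.547, 0.104, 0.128], 'orientation': [-179.886, 0.029, -93.29], 'force': [-0.528, 0.16, 1.855], 'opening': 0.053}
[310.35723811 174.90249381]
```

View pics/s1.png

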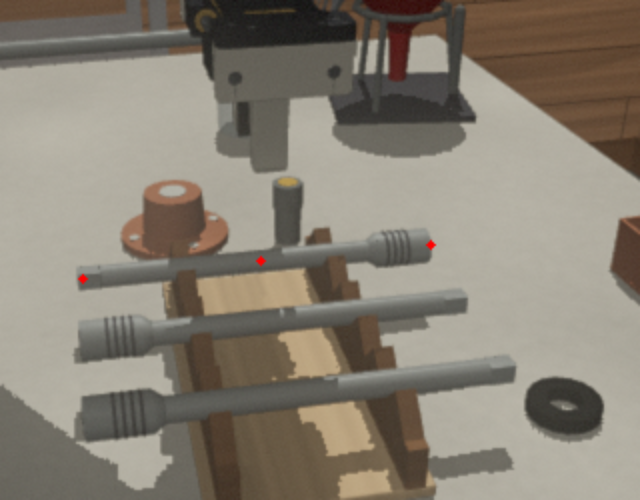

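The predicted axis markers fall on the bar's two ends and middle. The fingers hang above the bar with nothing in the way.

>>> {"api": "carry_out", "payload": {
  "increments": [
    [0, 0, 0, 0, 0, -50, 0.4],
    [0, 0, 0, 0, 0, -85, 0.4],
    [0, 0, 0, 0, 0, -101, 0.4],
    [0, 0, 0, 0, 0, -101, 0.4],
    [0, 0, 0, 0, 0, -101, 1],
    [0, 0, 0, 0, 0, -101, 1],
    [0, 0, 0, 0, 0, -101, 1],
    [0, 0, 0, 0, 0, -101, 1],
    [0, 0, 0, 0, 0, -101, 1]
  ]
}}

```text
clock: 3.88
tool_pos: [0.5464, 0.1016, 0.0261]
orientation: [180.0, -0.1, -93.3]
force: [1.0, -9.5, 4.5]
opening: 0.0152
```

>>> {"api": "carry_out", "payload": {
  "increments": [
    [0, 0, 0, 0, 0, 10, 1],
    [0, 0, 0, 0, 0, 30, 1],
    [0, 0, 0, 0, 0, 60, 1],
    [0, 0, 0, 0, 0, 90, 1],
    [0, 0, 0, 0, 0, 115, 1],
    [0, 0, 0, 0, 0, 120, 1],
    [0, 0, 0, 0, 0, 120, 1]
  ]
}}

```text
clock: 4.75
tool_pos: [0.546, 0.1033, 0.1451]
orientation: [180.0, 0.0, -93.4]
force: [-0.2, -0.4, -3.7]
opening: 0.015
```

Run:
```python
from h import *
o=ctrl.get_obs();print({k:np.round(v,3).tolist() for k,v in o.items() if k in('clock','joint_pos','tool_pos','orientation','force','moment','opening')})
s=ctrl.snapshot("side");cv2.imwrite("pics/s2.png",s["pixels"])
```

```text
{'clock': 4.75, 'joint_pos': [30.884, 13.325, -20.939, -0.036, -55.757, 55.765], 'tool_pos': [0.546, 0.103, 0.145], 'orientation': [179.966, 0.013, -93.371], 'force': [-0.174, -0.434, -3.736], 'moment': [-0.003, 0.036, -0.001], 'opening': 0.015}
```

View pics/s2.png

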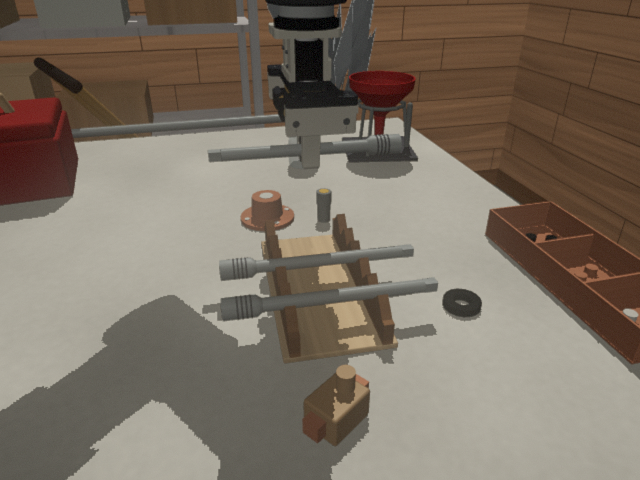

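The bar is held level at about (208–410, 150), and the two neighbours haven't moved. Joint 6 is at 56°, so only a −180° turn stays in range.

>>> {"api": "carry_out", "payload": {
  "increments": [
    [0, 0, -5, 0, 0, 0, 1],
    [0, 0, -14, 0, 0, 0, 1],
    [0, 0, -23, 0, 0, 0, 1],
    [0, 0, -32, 0, 0, 0, 1],
    [0, 0, -41, 0, 0, 0, 1],
    [0, 0, -50, 0, 0, 0, 1],
    [0, 0, -59, 0, 0, 0, 1],
    [0, 0, -68, 0, 0, 0, 1],
    [0, 0, -77, 0, 0, 0, 1],
    [0, 0, -86, 0, 0, 0, 1],
    [0, 0, -95, 0, 0, 0, 1],
    [0, 0, -100, 0, 0, 0, 1]
  ]
}}

```text
clock: 6.3
tool_pos: [0.5456, 0.1029, 0.1439]
orientation: [-179.9, -0.1, 166.4]
force: [0.2, -0.9, -3.1]
opening: 0.015
```

>>> {"api": "carry_out", "payload": {
  "increments": [
    [0, 0, -5, 0, 0, 0, 1],
    [0, 0, -14, 0, 0, 0, 1],
    [0, 0, -23, 0, 0, 0, 1],
    [0, 0, -32, 0, 0, 0, 1],
    [0, 0, -41, 0, 0, 0, 1],
    [0, 0, -50, 0, 0, 0, 1],
    [0, 0, -59, 0, 0, 0, 1],
    [0, 0, -68, 0, 0, 0, 1],
    [0, 0, -75, 0, 0, 0, 1],
    [0, 0, -80, 0, 0, 0, 1],
    [0, 0, -80, 0, 0, 0, 1],
    [0, 0, -80, 0, 0, 0, 1]
  ]
}}

```text
clock: 7.8
tool_pos: [0.5461, 0.1031, 0.1447]
orientation: [-179.9, 0.0, 86.7]
force: [-0.1, -0.5, -4.2]
opening: 0.0157
```

Run:
```python
from h import *
o=ctrl.get_obs();print({k:np.round(v,3).tolist() for k,v in o.items() if k in('clock','joint_pos','tool_pos','orientation','force','moment','opening')})
z=o["tool_pos"][2]+.019
s=ctrl.snapshot("side");im=s["pixels"].copy()
f=np.radians(-3.4)
for x in(-.125,0,.125):
    q=proj(s,[o["tool_pos"][0]+x*np.cos(f),o["tool_pos"][1]+x*np.sin(f),z]);print(q);cv2.circle(im,tuple(int(i) for i in q.round()),1,(0,0,255),-1)
cv2.imwrite("pics/s3.png",cv2.resize(im[80:330,180:500],None,fx=2.4,fy=2.4))
```

```text
{'clock': 7.8, 'joint_pos': [30.878, 13.379, -20.923, -0.009, -55.778, -124.124], 'tool_pos': [0.546, 0.103, 0.145], 'orientation': [-179.93, 0.038, 86.748], 'force': [-0.123, -0.476, -4.185], 'moment': [0.026, -0.187, -0.027], 'opening': 0.016}
[211.12354452 156.53083966]
[309.19621019 149.78884834]
[401.07458405 143.47268273]
```

View pics/s3.png

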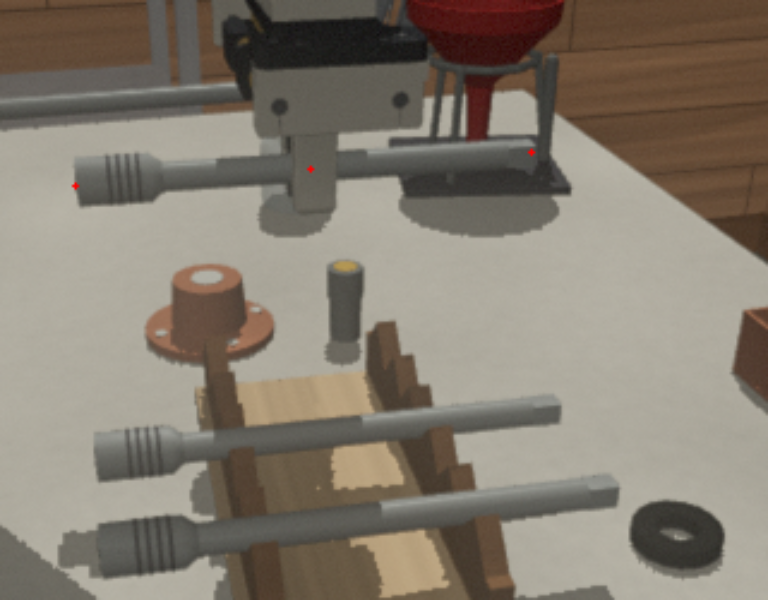

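The bar has been turned: its head is now on the robot's side (crop x≈78) and its stub at x≈545. That suggests it sits a few mm further out in x, so I'll measure it against the neighbour's fit.

Run:
```python
from h import *
o=ctrl.get_obs();print(o["moment"],o["force"],o["clock"])
f=np.radians(-3.4);w=np.array([np.cos(f),np.sin(f)])
for n in("side","top"):
  s=ctrl.snapshot(n)
  for l in("odd_bar_mid",):
   for d in ctrl.outline_of(s,l):
    v,u=np.nonzero(d["pixels"]);hit=[]
    if len(u)==0: continue
    for zz in ((.045,.164)):
        P=np.array([ray(s,(a,b),zz)[:2] for a,b in zip(u,v)]);k=P@w;e=P@[-w[1],w[0]]
        a,b=np.percentile(k,.1),np.percentile(k,99.9)
        lo=[np.mean(e[abs(k-x)<.004]) for x in(a+.01,(a+b)/2,b-.01)]
        print(n,l,round(d["confidence"],2),zz,"k mid",round((a+b)/2,4),"len",round(b-a,4),"lateral",np.round(lo,4))
print("target k",np.array([.546,.1025])@w,"e",np.array([.546,.1025])@[-w[1],w[0]])
```

```text
[ 0.02680918 -0.16909175  0.00299891] [ 0.91300309  0.60945659 -2.78675242] 7.85
side odd_bar_mid 0.76 0.045 k mid 0.5998 len 0.3929 lateral [0.4751    nan 0.4784]
side odd_bar_mid 0.76 0.164 k mid 0.5413 len 0.2546 lateral [0.1386    nan 0.1381]
top odd_bar_mid 0.67 0.045 k mid 0.4706 len 0.1213 lateral [0.1517 0.1508 0.1512]
top odd_bar_mid 0.67 0.164 k mid 0.4662 len 0.0995 lateral [0.1373 0.1366 0.1366]
target k 0.5389600427548399 e 0.134700862334661
  return _methods._mean(a, axis=axis, dtype=dtype,
  ret = ret.dtype.type(ret / rcount)
```

>>> {"api": "carry_out", "payload": {
  "increments": [
    [0, 0, 0, -2, -1, -30, 1],
    [0, 0, 0, -2, -1, -65, 1],
    [0, 0, 0, -2, -1, -90, 1],
    [0, 0, 0, -2, -1, -103, 1],
    [0, 0, 0, -2, -1, -110, 1],
    [0, 0, 0, -2, -1, -115, 1],
    [0, 0, 0, -2, -1, -118, 1],
    [0, 0, 0, -2, -1, -119, 1],
    [0, 0, 0, -2, -1, -119, 1]
  ]
}}

```text
clock: 9.18
tool_pos: [0.5447, 0.1023, 0.027]
orientation: [180.0, -0.0, 86.6]
force: [1.0, -0.4, -1.9]
opening: 0.0152
```

Run:
```python
from h import *
o=ctrl.get_obs();print({k:np.round(v,3).tolist() for k,v in o.items() if k in('clock','tool_pos','orientation','force','moment','opening')})
s=ctrl.snapshot("side");cv2.imwrite("pics/s4.png",cv2.resize(s["pixels"][150:350,180:480],None,fx=2.5,fy=2.5))
```

```text
{'clock': 9.175, 'tool_pos': [0.545, 0.102, 0.027], 'orientation': [179.963, -0.017, 86.645], 'force': [0.954, -0.389, -1.93], 'moment': [-0.145, -0.178, 0.003], 'opening': 0.015}
```

View pics/s4.png

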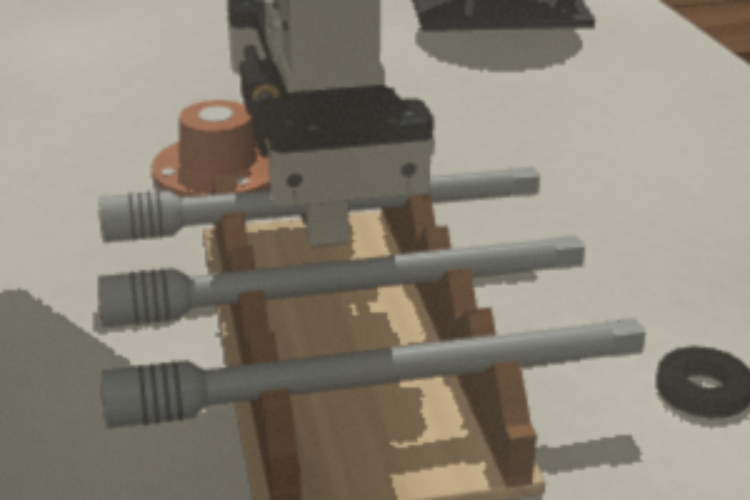

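The bar lies level and parallel in its notches, and the low force shows contact has begun. I'll lower it the last millimetre, release and retreat.

>>> {"api": "carry_out", "payload": {
  "increments": [
    [0, 0, 0, 0, 0, -1, 1],
    [0, 0, 0, 0, 0, -1, 1],
    [0, 0, 0, 0, 0, -1, 0.45],
    [0, 0, 0, 0, 0, -1, 0.45],
    [0, 0, 0, 0, 0, -1, 0.45],
    [0, 0, 0, 0, 0, -1, 0.45],
    [0, 0, 0, 0, 0, 10, 0.45],
    [0, 0, 0, 0, 0, 40, 0.45],
    [0, 0, 0, 0, 0, 90, 0.45],
    [0, 0, 0, 0, 0, 140, 0.45],
    [0, 0, 0, 0, 0, 150, 0.45],
    [0, 0, 0, 0, 0, 150, 0.45],
    [0, 0, 0, 0, 0, 150, 0.45]
  ]
}}

```text
clock: 10.85
tool_pos: [0.5436, 0.102, 0.1753]
orientation: [-179.9, 0.1, 86.6]
force: [0.6, -0.5, -0.4]
opening: 0.0483
```

Run:
```python
from h import *
o=ctrl.get_obs();print({k:np.round(v,3).tolist() for k,v in o.items() if k in('clock','tool_pos','force','opening')})
s=ctrl.snapshot("side");im=s["pixels"].copy();f=np.radians(-3.4);w=np.array([np.cos(f),np.sin(f)])
for d in ctrl.outline_of(s,"odd_bar_mid"):
    v,u=np.nonzero(d["pixels"]);P=np.array([ray(s,(a,b),.045)[:2] for a,b in zip(u,v)]);k=P@w
    a,b=np.percentile(k,[.1,99.9]);print(round(d["confidence"],2),"k mid",round((a+b)/2,4),"len",round(b-a,4),"e",(P@[-w[1],w[0]]).mean())
for x in(-.125,0,.125):
    q=proj(s,[.546+x*w[0],.103+x*w[1],.045]);cv2.circle(im,tuple(int(i) for i in q.round()),1,(0,0,255),-1)
cv2.imwrite("pics/s5.png",cv2.resize(im[100:350,180:500],None,fx=2.4,fy=2.4))
```

```text
{'clock': 10.85, 'tool_pos': [0.544, 0.102, 0.175], 'force': [0.621, -0.537, -0.449], 'opening': 0.048}
0.7 k mid 0.5396 len 0.2512 e 0.13585488966556172
```

View pics/s5.png

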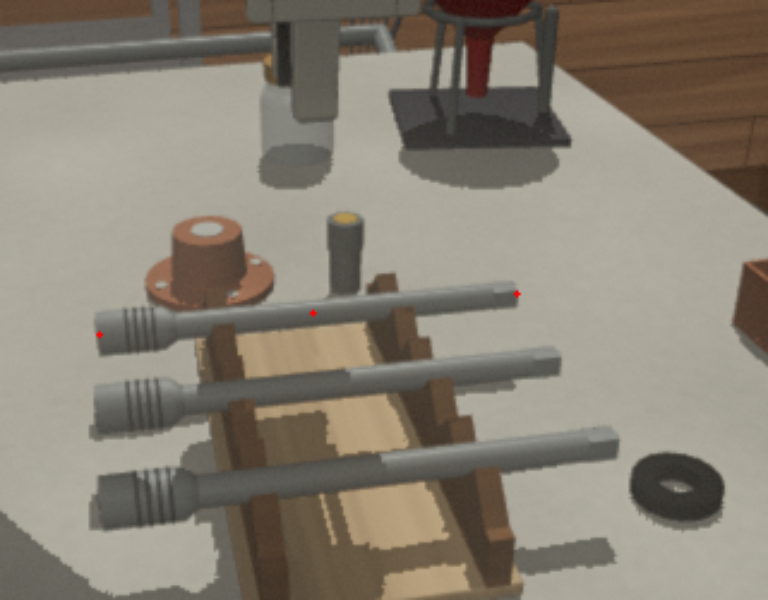

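All three heads point toward the robot. The bar's ends fall on the markers for its start position, and the gripper is clear, so I'm handing in.

```bash
python3 -c "
from plant import ctrl
print(ctrl.close_job())"
```

```text
the job is handed in; nothing more can be done
None
```

I gripped the odd bar (the leftmost, +y one) at its middle and lifted it 120 mm. I turned it −180° about the vertical, laid it back in its own notches, released it and raised the gripper clear. The arm's clock read about 11 s at hand-in; no verdict is reported.

**Last checks:**
- **Odd bar:** in the side view its middle along the notches measures 0.5396 m against about 0.539 m at the start, so it is within about 1 mm. Its measured length is 251 mm, and its socket end points at the robot like the other two.
- **Other two bars:** they look unmoved in the picture. I did not measure them again.
- **Robot:** it touches nothing, and the force reading is below 1 N.

**Disagreements:**
- The wrist moment read about −0.18 N m about y while the bar was held after the turn. That is too large for a bar balanced this close to its middle, but the pictures showed it level and not slipping.
- At hover height, the top camera saw only part of the held bar, so I didn't use that reading for position along the bar.

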